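# Change the sample on the balance for the one in the drying box

### The job

Weigh the next sample: take the yellow ring weight off the closed drying box and lay it on the ribbed mat, then lay the clear lid flat on the mat too. Exchange the two samples, the blue tube and the amber vial, so that the one from the balance stands upright in the box and the one from the box stands upright in the middle of the balance pan. Then close the box again with the lid fully home and the ring weight back round its knob, tipping no sample over and leaving the petri dish, wash bottle and forceps where they are.

Things in the scene. Friction and masses are not known exactly. Their poses are not given: they have to be found in the camera images.
- drying_box: Fixed clear-walled drying box, outside 196 x 130 mm (long side along its x), rim at height 125 mm; origin under its centre on the bench. Inside 176 x 110 mm; walls 5 mm, rigid. Samples stand on the flat white perforated shelf at height 45 mm; good places are 55 mm from the centre along x, either side. It starts closed, with one sample inside at one end.
- lid: Loose clear lid with black edge, 0.22 kg, plate 202 x 136 x 6 mm, long side along its x as the box's; origin: centre of the plate's underside. A lip, 162 x 96 mm outside, reaches 8 mm below and enters the box's mouth with 7 mm play. Home: origin on the rim. On the mat: origin 8 mm above it. Black bar knob at the centre on top, 22 mm along x, 14 mm across y (grip this), top 30 mm above the origin.
- ring_weight: Loose yellow ring weight, about 0.4 kg: outside diameter 64 mm, bore 42 mm, 30 mm high; origin at the centre of its underside. It starts flat on the lid round the knob, which is lower than the ring's top, so the lid cannot be gripped until the ring is off. Grip it across its outside.
- blue_tube: Sample: blue capped plastic tube standing upright, diameter 25 mm, 68 mm high, 35 g or so; origin at the centre of its underside. It stands either in the box or on the balance pan at the start.
- amber_vial: Sample: amber glass vial with black cap and paper label standing upright, diameter 29 mm, 62 mm high, 40 g or so; origin at the centre of its underside. It stands in the other of the two places.
- balance: Fixed compact white balance; origin on the bench under the centre of its round steel pan. The pan is rigid, 110 mm across, top at height 45 mm; one sample at a time is weighed. The body is lower than the pan and reaches 75 mm to the sides and behind, 115 mm in front (its -x, the display).
- mat: Fixed flat mat of dark ribbed silicone, 216 mm along its x, 250 mm along its y, top at height 4 mm; origin under its centre on the bench. Room for the lid (long side along the mat's x) and the ring weight side by side along its y. It lies on one side of the box and the balance on the other; which side changes.
- dish: Bystander: clear petri dish, 64 mm across, 16 mm high, on the bench near the robot; origin at the centre of its underside. To be left alone.
- wash: Bystander: white wash bottle with red cap and bent spout, 66 x 96 x 198 mm, on the bench behind the box; origin at the underside. To be left alone.
- tweezers: Bystander: steel forceps, 132 mm long, lying flat on the bench near the robot; origin at the underside. To be left alone.
There are look-alikes about, which are no part of the job. Of the things like the ring_weight, leave any that is green; of the rest the larger one is meant.

How it is judged (in metres and radians):
On the way, in this order (a step that is already met when the one before it is completed fails the run):
1. The ring weight is off the lid and rests released on the mat (x of ring_weight in the frame of mat between -0.108 and 0.108 m and y of ring_weight in the frame of mat between -0.125 and 0.125 m and z of ring_weight in the frame of mat between 0.001 and 0.009 m and angle between ring_weight's own z axis and vertical below 0.08 rad and contact force between the fingers and ring_weight below 0.3 N and linear speed of ring_weight below 0.02 m/s), for 0.2 s.
2. The lid lies flat and released on the mat too, with the ring weight (all of step 1 and x of lid in the frame of mat between -0.108 and 0.108 m and y of lid in the frame of mat between -0.125 and 0.125 m and z of lid in the frame of mat between 0.008 and 0.018 m and angle between lid's own z axis and vertical below 0.08 rad and contact force between the fingers and lid below 0.3 N and linear speed of lid below 0.02 m/s), for 0.2 s.
3. The two samples have changed places, upright and released, while lid and ring weight lie on the mat (all of step 2 and distance of each of blue_tube, amber_vial from where it was at the start of the episode above 0.1 m and (((x of blue_tube in the frame of drying_box between -0.08 and 0.08 m and y of blue_tube in the frame of drying_box between -0.048 and 0.048 m and z of blue_tube in the frame of drying_box between 0.04 and 0.05 m and angle between blue_tube's own z axis and vertical below 0.08 rad and contact force between the fingers and blue_tube below 0.3 N and linear speed of blue_tube below 0.02 m/s) and (horizontal distance between amber_vial and balance below 0.025 m and z of amber_vial in the frame of balance between 0.04 and 0.05 m and angle between amber_vial's own z axis and vertical below 0.08 rad and contact force between the fingers and amber_vial below 0.3 N and linear speed of amber_vial below 0.02 m/s)) or ((x of amber_vial in the frame of drying_box between -0.08 and 0.08 m and y of amber_vial in the frame of drying_box between -0.048 and 0.048 m and z of amber_vial in the frame of drying_box between 0.04 and 0.05 m and angle between amber_vial's own z axis and vertical below 0.08 rad and contact force between the fingers and amber_vial below 0.3 N and linear speed of amber_vial below 0.02 m/s) and (horizontal distance between blue_tube and balance below 0.025 m and z of blue_tube in the frame of balance between 0.04 and 0.05 m and angle between blue_tube's own z axis and vertical below 0.08 rad and contact force between the fingers and blue_tube below 0.3 N and linear speed of blue_tube below 0.02 m/s)))), for 0.2 s.
At the end, for the whole second after the job is handed in: The samples have changed places, upright: one on the shelf in the box, the other within 25 mm of the pan centre. Lid home on the box (within 10 mm of centre, 4 mm of rim height, flat, square to 0.15 rad), ring weight flat on it round the knob (12 mm). All released, at rest (distance of each of blue_tube, amber_vial from where it was at the start of the episode above 0.1 m and (((x of blue_tube in the frame of drying_box between -0.08 and 0.08 m and y of blue_tube in the frame of drying_box between -0.048 and 0.048 m and z of blue_tube in the frame of drying_box between 0.04 and 0.05 m and angle between blue_tube's own z axis and vertical below 0.08 rad and contact force between the fingers and blue_tube below 0.3 N and linear speed of blue_tube below 0.02 m/s) and (horizontal distance between amber_vial and balance below 0.025 m and z of amber_vial in the frame of balance between 0.04 and 0.05 m and angle between amber_vial's own z axis and vertical below 0.08 rad and contact force between the fingers and amber_vial below 0.3 N and linear speed of amber_vial below 0.02 m/s)) or ((x of amber_vial in the frame of drying_box between -0.08 and 0.08 m and y of amber_vial in the frame of drying_box between -0.048 and 0.048 m and z of amber_vial in the frame of drying_box between 0.04 and 0.05 m and angle between amber_vial's own z axis and vertical below 0.08 rad and contact force between the fingers and amber_vial below 0.3 N and linear speed of amber_vial below 0.02 m/s) and (horizontal distance between blue_tube and balance below 0.025 m and z of blue_tube in the frame of balance between 0.04 and 0.05 m and angle between blue_tube's own z axis and vertical below 0.08 rad and contact force between the fingers and blue_tube below 0.3 N and linear speed of blue_tube below 0.02 m/s))) and horizontal distance between lid and drying_box below 0.01 m and z of lid in the frame of drying_box between 0.121 and 0.129 m and angle between lid's own z axis and vertical below 0.03 rad and angle between the x axis of lid and the x axis of drying_box, either way round below 0.15 rad and contact force between the fingers and lid below 0.3 N and linear speed of each of lid, ring_weight below 0.02 m/s and horizontal distance between ring_weight and lid below 0.012 m and z of ring_weight in the frame of lid between 0.002 and 0.01 m and angle between ring_weight's own z axis and vertical below 0.05 rad and contact force between the fingers and ring_weight below 0.3 N); the robot touches nothing.
It fails at once if a sample is tipped over (angle between any of blue_tube, amber_vial's own z axis and vertical above 0.7 rad).
It fails at once if a bystander (petri dish, wash bottle or forceps) is moved by more than 30 mm or the wash bottle tipped (distance of any of dish, wash, tweezers from where it was at the start of the episode above 0.03 m or angle between wash's own z axis and vertical above 0.5 rad).
It also fails if it takes over 125 s, if anything falls off the work surface, if the arm or the gripper's body presses on something with over 40 N, if the wrist force passes 120 N, or if a joint passes its speed limit or range.

### The arm

A 6-joint arm with a two-finger parallel gripper is mounted at the origin on a cart in front of the work surface, level with it; the furniture and walls round the work are solid. World frame = base frame: x ahead of the robot, y to its left, z up, the work surface at z = 0. Lengths are in mm, angles in degrees, forces in N, time in s.
With the tool pointing down it reaches from about 300 to 850 mm from the base axis. Payload 4.2 kg.
Tool frame: the origin (TCP) lies at the very end of the fingers, on their centre line; the grasp point (between the pads) lies 19 mm behind it (env.tcp_to_grasp is the distance from the TCP to the grasp point, in mm); z points along the fingers, y is the line along which they close (so a half turn about z gives the same grasp; the last joint's range is limited). The gripper opens to 91 mm and grips with 3 to 60 N. Pads are 32 mm wide; open, the fingers measure 118 mm over their backs; the gripper's body (76 mm by 178 mm) begins 60 mm behind the grasp point.
Start: joints at [-65.604, 18.312, 89.639, -0, 72.044, -1.146], TCP at [247.934, -518.818, 213.976] pointing down, gripper open.
Joint ranges: [-177.97, 177.97], [-48.28, 115.42], [12.27, 149.76], [-77.06, 257.06], [2.81, 150.46], [-146.56, 146.56]. Speed limits (degrees/s): [147.25, 147.25, 180, 180, 180, 180].

### API

Orientations are given as [roll, pitch, yaw] about the fixed x, y, z axes, in that order (R = Rz(yaw) Ry(pitch) Rx(roll)).
In Python, from workcell import env gives the robot as it stands.
- The arm moves only by the tool move_arm, never from a script. Its argument "plan" is a list of rows, each a list of 3 entries, a list of its own where there are three numbers: the shift along the world's x, y, z in cm, then the turn about the world's z in degrees, then the closure, from 0 (fully open) to 1 (shut). In form: [[[x, y, z], turn, claw], ...]. A call has 1 to 5 rows; each row shifts and turns the commanded pose from where the row before left it; what a row does not reach is not made up. A row lasts 1/10 s, in which the tool goes at most 50 mm and 8.59 degrees, less where a joint would pass 70% of its speed; a pose out of reach is approached as far as the arm can. A call is refused whole if a number of a shift passes 5 or a number of a turn 8.59, either way. A call with a gripper value outside its range is refused whole. The fingers move at their own pace and stop on an object; "squeeze" is the grip in N (left out, the last holds). Time passes only in rows, so rows that do not move let the fingers close. It gives the time, the measured TCP pose, the force, the opening and the grip force at its end, in the units of the state.
- env.state(): the state, without advancing time (a new reading comes with each control period).
- env.grab_frame(name): name is "scene" or "top" or "wrist"; returns a dict with "frame" (384x512x3 uint8, red, green, blue), "z_map" (384x512 float32, mm along the optical axis (not along the pixel's ray), 0 where there is no reading), "fovy" (degrees; the focal length in pixels is half the picture's height over the tangent of half this angle, whatever the lens; pixels are square), "cx", "cy" (the principal point, pixels), "D" ([k1, k2, p1, p2, k3] as OpenCV has them; the pictures are not rectified), "position" and "orientation" of the camera in the world. Camera axes: x right, y down, z forward; pixel columns grow to the right and rows downward; lengths in mm; the calibration is good to about 2 mm. A picture is of the moment at which its call begins.
- env.job_done(): hands the job in; it is judged then, once.
Trained networks look in a picture, given as the dict that the camera call returned (one of the last four; its "shot" number tells which), for a name from the list of things; names that differ only in an ending like _2 or _b are one class to them, and where a whole thing is asked for, a point or a joint stands for the part that bears it (a point fixed in the world has none). Each returns a list of dicts, best first, with "score" (0 to 1); they miss things now and then, are a little off and sometimes report something else, mostly with a low value. They report only what shows in the picture. A call takes as long as a camera call. They do not tell look-alikes from the thing itself.
- env.search_frame(picture, label): "point" ([column, row] in pixels, amid what is visible of it).
- env.landmark_of(picture, label): "point" ([column, row] in pixels: a listed point, or the origin of a listed thing).
The state is a dict: "time_s": time; "qpos": joint angles; "qvel": joint speeds; "effort": joint torques, N m; "ee_pos": TCP position; "ee_rot": TCP orientation; "force": force on the tool from outside, world axes, zero at the start; "torque": the same for the moment, N m; "gripper_width": finger opening in mm; "gripper_force": force on a finger pad.
Only numpy, scipy, OpenCV 4.12 (cv2) and the standard library are available. Lean on these libraries where they do the work, as an engineer would, in place of code of your own. Each camera call takes 0.05 s, during which the arm holds its last target. There are 200 camera calls.

## Working session

There is one attempt and no reset: what is moved stays moved. The work goes in short steps, Python scripts to look and compute and a tool call to move; the robot and the scene stay as the last step left them, time stands still between calls to the robot, and variables do not carry over. Pictures are saved under pics/ and viewed, at most 14 in all, crops included, and the job is handed in when it is done.

Besides the shell and the picture viewer there is one more tool, called after ">>>" by a JSON object that holds its "api" and its "payload". move_arm: Moves the arm, as the interface text tells. Its arguments: {"type":"object","properties":{"plan":{"type":"array","items":{"type":"array"}},"squeeze":{"type":"number"}},"required":["plan"]}

```bash
ls; mkdir -p pics; cat > h.py <<'E'
import numpy as np, cv2
from workcell import env
from scipy.spatial.transform import Rotation as R
def cam(p):
    f=p["frame"].shape[0]/2/np.tan(np.radians(p["fovy"])/2)
    return np.array([[f,0,p["cx"]],[0,f,p["cy"]],[0,0,1]]),np.array(p["D"],float)
def rot(p):
    o=np.array(p["orientation"],float)
    return R.from_euler("xyz",o,degrees=True).as_matrix() if o.size==3 else o.reshape(3,3)
def rays(p,px):
    K,D=cam(p); u=cv2.undistortPoints(np.array(px,float).reshape(-1,1,2),K,D).reshape(-1,2)
    return np.c_[u,np.ones(len(u))]@rot(p).T
def at_z(p,px,z):
    r=rays(p,px); o=np.array(p["position"]); return o+r*((z-o[2])/r[:,2])[:,None]
def cloud(p):
    h,w=p["z_map"].shape; g=np.stack(np.meshgrid(np.arange(w),np.arange(h)),-1).reshape(-1,2)
    return (np.array(p["position"])+rays(p,g)*p["z_map"].reshape(-1,1)).reshape(h,w,3)
def save(p,n,box=None,s=1):
    im=p["frame"][:,:,::-1]
    if box: im=im[box[1]:box[3],box[0]:box[2]]
    cv2.imwrite(n,cv2.resize(im,None,fx=s,fy=s,interpolation=cv2.INTER_CUBIC))
E
python3 - <<'E'
from h import *
for n in("top","scene"):
    p=env.grab_frame(n); save(p,f"pics/{n}0.png",s=1.5)
    print(n,p["position"],p["orientation"],p["fovy"],p["D"])
    c=cloud(p)
    for l in["drying_box","lid","ring_weight","blue_tube","amber_vial","balance","mat","dish","wash","tweezers"]:
        for d in env.landmark_of(p,l)[:3]:
            x,y=np.round(d["point"]).astype(int); print(l,round(d["score"],2),x,y, c[min(max(y,0),383),min(max(x,0),511)].round())
E
```

```text
pics
top [ 383.56029359  -49.05037375 1114.29376527] [-169.40554241   -0.30415417  -90.09227987] 50.18735485032605 [-0.06709894  0.          0.          0.          0.        ]
drying_box 0.18 372 243 [ 448. -357.   47.]
lid 0.78 273 211 [518. -94. 147.]
ring_weight 0.83 175 171 [652. 172.   1.]
ring_weight 0.7 219 189 [600.  48.   2.]
ring_weight 0.56 273 210 [520. -94. 154.]
blue_tube 0.41 381 244 [ 444. -374.   67.]
amber_vial 0.17 374 242 [ 450. -363.   44.]
balance 0.66 374 245 [ 442. -361.   48.]
mat 0.76 153 252 [427. 223.   6.]
dish 0.89 226 273 [372.  25.  15.]
wash 0.57 222 116 [783.  36.  81.]
tweezers 0.61 280 276 [ 364. -118.   -0.]
tweezers 0.42 272 210 [520. -91. 154.]
scene [-495.935101   -609.07951835  642.18965995] [-114.19238633    0.14727387  -64.18103532] 46.683837732175014 [-0.15902055  0.          0.          0.          0.        ]
drying_box 0.69 248 231 [ 445. -134.   50.]
lid 0.93 250 191 [ 505. -112.  140.]
ring_weight 0.78 190 196 [620. 170.  21.]
ring_weight 0.67 249 193 [ 502. -110.  135.]
ring_weight 0.38 221 212 [431. -60.  98.]
balance 0.81 334 262 [ 406. -388.   44.]
mat 0.8 147 222 [430. 203.   6.]
dish 0.56 188 248 [342.  -6.  18.]
wash 0.8 251 183 [536. -99. 150.]
tweezers 0.54 231 259 [ 364. -125.    5.]
```

View pics/top0.png

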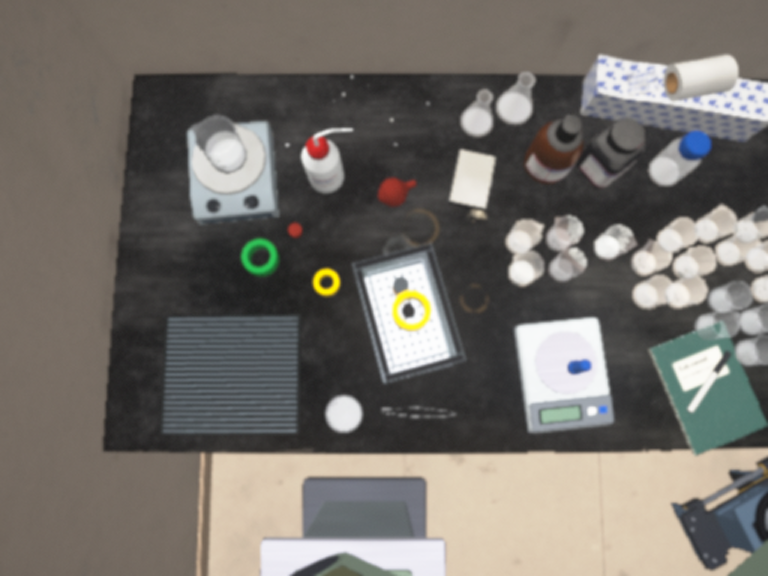

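View pics/scene0.png

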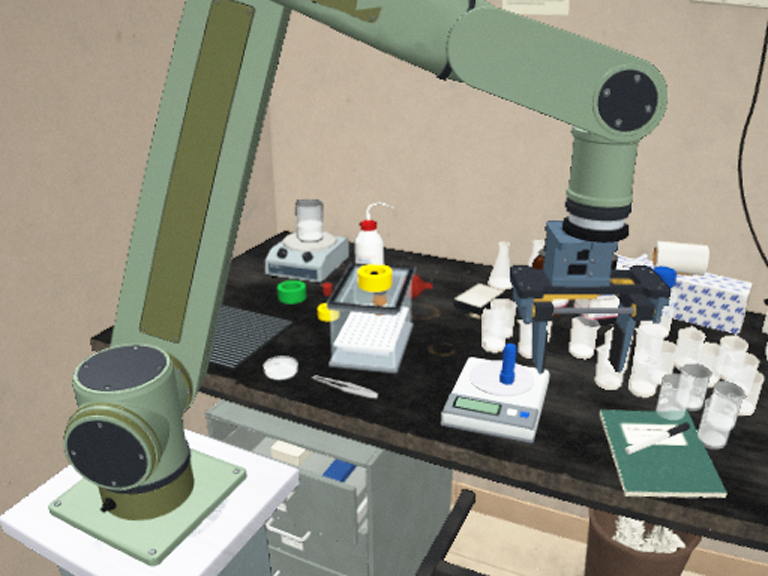

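The top image shows three rings, in 768-px coordinates. Yellow A at (410,310) is large and sits on the box. Yellow B at (326,282) is small and on the bench. Green C is at (259,257). A fits: it isn't green, it's the larger yellow, and it's on the lid. Blue stands on the balance at (578,367) and amber is in the box at its far end (~(400,285)). The mat is on the +y side.

```bash
python3 - <<'E'
from h import *
p=env.grab_frame("top"); save(p,"pics/crop.png",(150,140,330,270),4.4)
c=cloud(p); f=p["frame"].astype(int); hsv=cv2.cvtColor(p["frame"],cv2.COLOR_RGB2HSV)
X,Y,Z=c[...,0],c[...,1],c[...,2]
yel=(hsv[...,0]>22)&(hsv[...,0]<35)&(hsv[...,1]>150)&(hsv[...,2]>120)
n,l,s,ce=cv2.connectedComponentsWithStats(yel.astype(np.uint8))
for i in range(1,n):
    if s[i,4]>30:
        v,u=np.where(l==i); (uc,rc)=cv2.minEnclosingCircle(np.c_[u,v].astype(np.float32)); print("yel",s[i,4],uc,rc,np.median(Z[l==i]),at_z(p,[uc],np.percentile(Z[l==i],90)).round(1))
near=(abs(X-510)<160)&(abs(Y+95)<130)
h=np.histogram(Z[near],bins=np.arange(-10,175,5)); print(list(zip(h[1].astype(int),h[0])))
for lo,hi in((118,140),(126,140)):
    m=near&(Z>lo)&(Z<hi)&~cv2.dilate(yel.astype(np.uint8),np.ones((5,5))).astype(bool)
    r=cv2.minAreaRect(np.c_[X[m],Y[m]].astype(np.float32)); print("rim",m.sum(),r)
m=(abs(X-430)<170)&(abs(Y-223)<150)&(Z>2)&(Z<9); m=cv2.morphologyEx(m.astype(np.uint8),cv2.MORPH_OPEN,np.ones((5,5)))>0
print("mat",m.sum(),np.median(Z[m]),cv2.minAreaRect(np.c_[X[m],Y[m]].astype(np.float32)))
b=(hsv[...,0]>100)&(hsv[...,0]<125)&(hsv[...,1]>150)&(abs(X-450)<60)&(abs(Y+365)<60)&(Z>50)
print("blue",b.sum(),Z[b].max(),np.median(c[b],0), np.median(c[b&(Z>Z[b].max()-6)],0))
m=(abs(X-450)<110)&(abs(Y+360)<90)&(Z>41)&(Z<49); r=np.c_[X[m],Y[m]].astype(np.float32); print("pan",m.sum(),cv2.minEnclosingCircle(r))
m=(abs(X-450)<140)&(abs(Y+360)<100)&(Z>15)&(Z<60);print("bal",cv2.minAreaRect(np.c_[X[m],Y[m]].astype(np.float32)))
E
```

```text
yel 231 (217.2058868408203, 187.61764526367188) 9.416001319885254 18.057932389062444 [[599.9  51.   22.8]]
yel 225 (273.4146423339844, 206.243896484375) 13.015562057495117 160.91405046165937 [[527.5 -94.4 163.1]]
[(np.int64(-10), np.int64(52)), (np.int64(-5), np.int64(2831)), (np.int64(0), np.int64(3201)), (np.int64(5), np.int64(147)), (np.int64(10), np.int64(88)), (np.int64(15), np.int64(229)), (np.int64(20), np.int64(20)), (np.int64(25), np.int64(2)), (np.int64(30), np.int64(0)), (np.int64(35), np.int64(0)), (np.int64(40), np.int64(0)), (np.int64(45), np.int64(0)), (np.int64(50), np.int64(0)), (np.int64(55), np.int64(0)), (np.int64(60), np.int64(0)), (np.int64(65), np.int64(0)), (np.int64(70), np.int64(0)), (np.int64(75), np.int64(0)), (np.int64(80), np.int64(0)), (np.int64(85), np.int64(0)), (np.int64(90), np.int64(0)), (np.int64(95), np.int64(0)), (np.int64(100), np.int64(0)), (np.int64(105), np.int64(0)), (np.int64(110), np.int64(0)), (np.int64(115), np.int64(0)), (np.int64(120), np.int64(1)), (np.int64(125), np.int64(1041)), (np.int64(130), np.int64(3001)), (np.int64(135), np.int64(75)), (np.int64(140), np.int64(14)), (np.int64(145), np.int64(14)), (np.int64(150), np.int64(45)), (np.int64(155), np.int64(147)), (np.int64(160), np.int64(204)), (np.int64(165), np.int64(3))]
rim 3906 ((530.483154296875, -92.52861785888672), (200.56983947753906, 136.53884887695312), 15.53817081451416)
rim 3897 ((530.4407958984375, -92.54039764404297), (200.4818878173828, 136.53884887695312), 15.538167953491211)
mat 1781 4.701513998182918 ((440.8125, 225.60482788085938), (204.7490997314453, 236.36688232421875), 4.950183868408203)
blue 67 115.94410027853667 [ 442.41588936 -375.80324743  102.88610434] [ 443.4380281  -380.57727657  113.08115937]
pan 1246 ((423.84161376953125, -368.82452392578125), 84.7387924194336)
bal ((432.97601318359375, -372.7135314941406), (192.0306854248047, 152.41497802734375), 5.508656978607178)
```

View pics/crop.png

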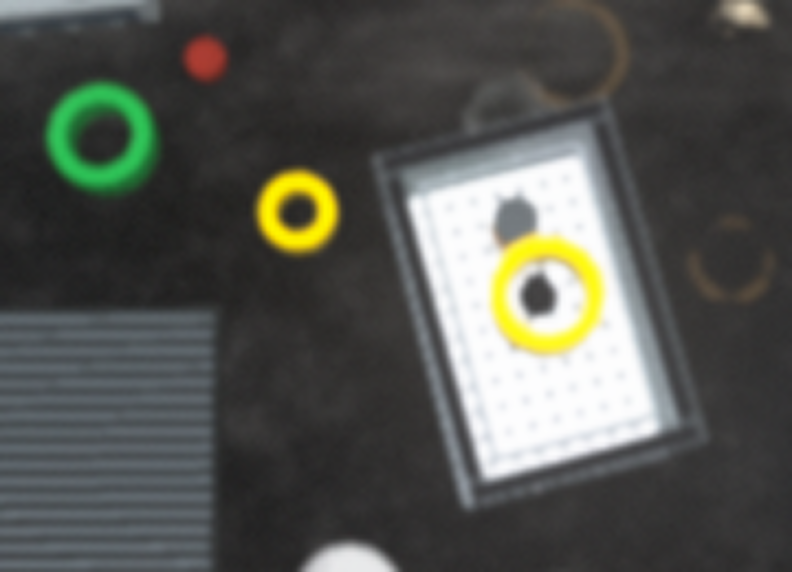

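Confirmed in the crop: the ring on the lid at crop (547,295) is clearly larger than the yellow at (297,210), so it is the one to take.

```bash
python3 - <<'E'
from h import *
s=env.state(); print(s["ee_pos"],s["ee_rot"],s["gripper_width"],s["force"],env.tcp_to_grasp,s["time_s"])
M=R.from_euler("xyz",s["ee_rot"],degrees=True).as_matrix(); print(M[:,1])
p=env.grab_frame("top")
print(at_z(p,np.array([[167,317],[299,316],[298,433],[163,432]])/1.5,4).round())
p=env.grab_frame("wrist"); save(p,"pics/w0.png",s=1.3); print(p["position"],p["orientation"])
for l in("blue_tube","balance"): print(l,[(d["score"],d["point"],at_z(p,[d["point"]],45).round(1)) for d in env.landmark_of(p,l)])
E
```

```text
[ 247.92623039 -518.8090964   213.96285171] [1.79997085e+02 9.12003733e-04 2.55399897e+01] 90.92117852276473 [-0.38396038  0.32163819 -0.35357062] 18.8 1.15
[ 4.31140953e-01 -9.02284587e-01  5.08685372e-05]
[[537. 343.   4.]
 [539. 101.   4.]
 [331.  98.   4.]
 [331. 339.   4.]]
[ 321.45765291 -483.79020806  385.06506458] [ 1.63325662e+02  6.16533754e-03 -6.44760419e+01]
blue_tube []
balance []
```

View pics/w0.png

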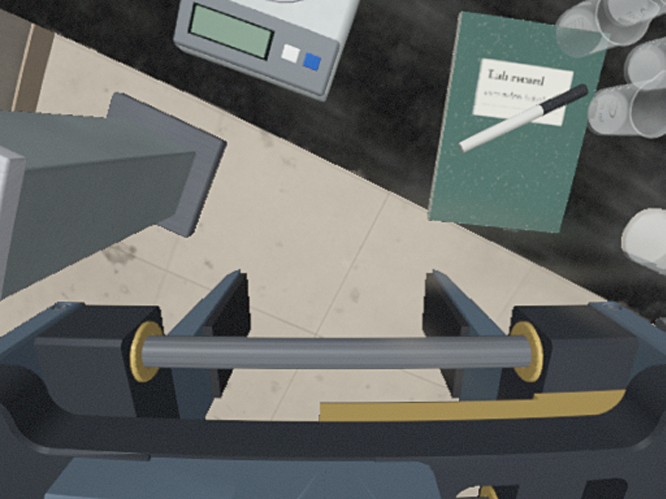

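>>> {"api": "move_arm", "payload": {"plan": [[[2.5, 3.8, 0], -1, 0], [[2.5, 3.8, 0], -1, 0], [[2.5, 3.8, 0], -1, 0], [[2.5, 3.8, 0], -1, 0], [[2.5, 3.8, 0], -1, 0]], "squeeze": 30}}

```text
time_s: 1.85
ee_pos: [373.7, -327.3, 214.1]
ee_rot: [180.0, -0.0, 20.5]
force: [0.2, -0.5, -0.5]
gripper_width: 91.3
gripper_force: 0.0
```

>>> {"api": "move_arm", "payload": {"plan": [[[2.0, 3.8, 0.5], -1, 0], [[2.0, 3.8, 0.5], -1, 0], [[2.0, 3.8, 0.5], -1, 0], [[2.0, 3.8, 0.5], -1, 0], [[0, 0, 0], -1, 0]]}}

```text
time_s: 2.35
ee_pos: [455.1, -173.1, 234.8]
ee_rot: [-180.0, -0.2, 15.8]
force: [0.2, -0.3, 0.2]
gripper_width: 91.5
gripper_force: 0.0
```

```bash
cat > ring.py <<'E'
from h import *
def ring(p,ztop):
    hsv=cv2.cvtColor(p["frame"],cv2.COLOR_RGB2HSV)
    yel=(hsv[...,0]>20)&(hsv[...,0]<35)&(hsv[...,1]>140)&(hsv[...,2]>80)
    c=cloud(p); Z=c[...,2]
    m=yel&(abs(Z-ztop)<3); v,u=np.where(m)
    print("ring px",len(u)); P=c[m]; (cc,r)=cv2.minEnclosingCircle(P[:,:2].astype(np.float32))
    print("circle",cc,r,"z",np.median(P[:,2]),"median",np.median(P,0))
E
python3 - <<'E'
from ring import *
s=env.state(); print(s["ee_pos"],s["ee_rot"],s["time_s"])
p=env.grab_frame("wrist"); save(p,"pics/w1.png",s=1.3); ring(p,161)
c=cloud(p); Z=c[...,2]
m=(Z>127)&(Z<135)&(abs(c[...,0]-530)<130)&(abs(c[...,1]+93)<100); print("lid",m.sum(),np.median(Z[m]),cv2.minAreaRect(c[m][:,:2].astype(np.float32)))
print([(d["score"],d["point"]) for l in("lid","ring_weight","amber_vial") for d in env.landmark_of(p,l)])
E
```

```text
[ 455.0970792  -173.1065497   234.78238429] [-1.79987030e+02 -1.56756542e-01  1.58306076e+01] 2.35
ring px 2360
circle (530.4436645507812, -97.06465148925781) 31.5666446685791 z 161.20551460773112 median [532.22189664 -96.37448725 161.20551461]
lid 23178 131.39853257377044 ((522.397216796875, -95.55580139160156), (181.78077697753906, 136.4945831298828), 15.203394889831543)
[(0.72, [201.3, 93.4]), (0.56, [126.8, 15.1]), (0.29, [210.5, 204.2])]
```

View pics/w1.png

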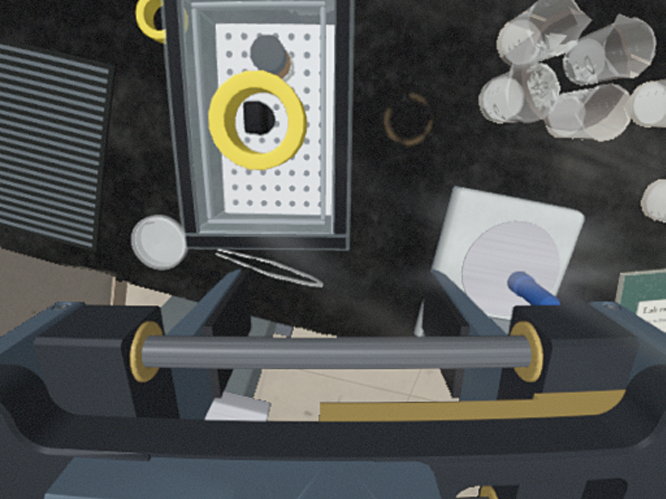

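The wrist view shows the large yellow ring round the knob at (256,119), with amber's cap at (270,53) under the lid. The small yellow is at (150,15), and the blue tube is on the balance at (530,288).

>>> {"api": "move_arm", "payload": {"plan": [[[3.5, 3.5, 0], 0, 0], [[3.5, 3.5, 0], 0, 0], [[0.5, 0.6, -2], 0, 0], [[0, 0, -3], 0, 0], [[0, 0, -3], 0, 0]]}}

```text
time_s: 3.05
ee_pos: [528.0, -102.1, 153.0]
ee_rot: [180.0, -0.0, 15.5]
force: [0.6, -0.2, -1.0]
gripper_width: 91.6
gripper_force: 0.0
```

>>> {"api": "move_arm", "payload": {"plan": [[[0, 0, -1.2], 0, 0], [[0, 0, -0.7], 0, 0], [[0, 0, 0], 0, 0], [[0, 0, 0], 0, 0.5], [[0, 0, 0], 0, 0.5]]}}

```text
time_s: 3.55
ee_pos: [528.8, -101.2, 136.3]
ee_rot: [179.9, -0.1, 15.5]
force: [-0.7, 0.5, -0.2]
gripper_width: 78.0
gripper_force: 0.0
```

>>> {"api": "move_arm", "payload": {"plan": [[[0, 0, 0], 0, 0.5], [[0, 0, 0], 0, 0.5], [[0, 0, 0], 0, 0.5]]}}

```text
time_s: 3.85
ee_pos: [528.2, -100.0, 135.9]
ee_rot: [-179.9, -0.1, 15.5]
force: [-0.4, 4.8, 6.9]
gripper_width: 63.4
gripper_force: 30.0
```

>>> {"api": "move_arm", "payload": {"plan": [[[0, 0, 1], 0, 0.5], [[0, 0, 3], 0, 0.5], [[-0.5, 3, 2], 0, 0.5], [[-1, 4.5, 0], 0, 0.5], [[-1, 4.5, 0], 0, 0.5]]}}

```text
time_s: 4.35
ee_pos: [502.8, 19.5, 195.4]
ee_rot: [179.9, -0.0, 15.4]
force: [0.9, 0.8, -4.5]
gripper_width: 63.4
gripper_force: 30.0
```

>>> {"api": "move_arm", "payload": {"plan": [[[-1.2, 4.7, 0], 0, 0.5], [[-1.2, 4.7, 0], 0, 0.5], [[-1.2, 4.7, 0], 0, 0.5], [[-1.2, 4.7, 0], 0, 0.5], [[-1.2, 4.7, 0], 0, 0.5]]}}

```text
time_s: 4.85
ee_pos: [442.2, 255.3, 194.7]
ee_rot: [179.9, 0.0, 15.6]
force: [0.4, -0.3, -3.1]
gripper_width: 63.7
gripper_force: 30.0
```

>>> {"api": "move_arm", "payload": {"plan": [[[-0.8, 4.5, -2], 0, 0.5], [[0, 0, -4.5], 0, 0.5], [[0, 0, -4.5], 0, 0.5], [[0, 0, -4], 0, 0.5], [[0, 0, -2], 0, 0.5]]}}

```text
time_s: 5.35
ee_pos: [432.6, 297.4, 21.2]
ee_rot: [179.8, 0.4, 15.6]
force: [-0.8, 0.1, -4.0]
gripper_width: 63.4
gripper_force: 30.0
```

>>> {"api": "move_arm", "payload": {"plan": [[[0, 0, -0.8], 0, 0.5], [[0, 0, -0.3], 0, 0.5], [[0, 0, 0], 0, 0.5]]}}

```text
time_s: 5.65
ee_pos: [435.8, 299.5, 14.6]
ee_rot: [-180.0, -0.1, 15.5]
force: [0.5, 0.1, -3.3]
gripper_width: 63.1
gripper_force: 30.0
```

>>> {"api": "move_arm", "payload": {"plan": [[[0, 0, -0.3], 0, 0.5], [[0, 0, -0.2], 0, 0.5], [[0, 0, 0], 0, 0.5]]}}

```text
time_s: 5.95
ee_pos: [435.1, 299.2, 9.4]
ee_rot: [-180.0, -0.0, 15.5]
force: [-0.4, -0.4, -4.1]
gripper_width: 63.5
gripper_force: 30.0
```

>>> {"api": "move_arm", "payload": {"plan": [[[0, 0, -0.2], 0, 0.5], [[0, 0, 0], 0, 0.5]]}}

```text
time_s: 6.15
ee_pos: [435.3, 299.3, 8.9]
ee_rot: [-180.0, -0.1, 15.5]
force: [-3.5, -1.7, 9.1]
gripper_width: 63.1
gripper_force: 30.0
```

>>> {"api": "move_arm", "payload": {"plan": [[[0, 0, 0.05], 0, 0.3], [[0, 0, 0], 0, 0], [[0, 0, 0], 0, 0], [[0, 0, 0], 0, 0]]}}

```text
time_s: 6.55
ee_pos: [435.3, 299.4, 7.6]
ee_rot: [-180.0, -0.0, 15.5]
force: [0.3, -0.3, -0.3]
gripper_width: 84.1
gripper_force: 0.0
```

>>> {"api": "move_arm", "payload": {"plan": [[[0, 0, 3], 0, 0], [[0, 0, 5], 0, 0], [[0, 0, 5], 0, 0], [[0, -3, 4], 0, 0], [[0, -4.5, 2], 0, 0]]}}

```text
time_s: 7.05
ee_pos: [437.0, 225.7, 201.4]
ee_rot: [-179.9, -0.5, 15.7]
force: [0.9, -0.3, -0.6]
gripper_width: 91.3
gripper_force: 0.0
```

>>> {"api": "move_arm", "payload": {"plan": [[[0.3, -4.8, 1], 0, 0], [[0.3, -4.8, 1], 0, 0], [[0.3, -4.8, 1], 0, 0], [[0.3, -4.8, 0], 0, 0], [[0.3, -4.8, 0], 0, 0]]}}

```text
time_s: 7.55
ee_pos: [450.0, -17.7, 228.0]
ee_rot: [180.0, -0.1, 15.6]
force: [0.7, -0.1, 0.5]
gripper_width: 91.1
gripper_force: 0.0
```

>>> {"api": "move_arm", "payload": {"plan": [[[0.3, -3, 0], 0, 0], [[0.3, -3, 0], 0, 0], [[0.3, -2.5, 0], 0, 0], [[0, 0, 0], 0, 0], [[0, 0, 0], 0, 0]]}}

```text
time_s: 8.05
ee_pos: [458.8, -100.8, 227.3]
ee_rot: [-180.0, 0.0, 15.5]
force: [0.0, 0.3, 0.3]
gripper_width: 91.3
gripper_force: 0.0
```

```bash
python3 - <<'E'
from ring import *
s=env.state(); print(s["ee_pos"],s["ee_rot"],s["time_s"])
p=env.grab_frame("top"); ring(p,34)
p=env.grab_frame("wrist"); save(p,"pics/w2.png",s=1.3)
c=cloud(p); Z=c[...,2]
m=(Z>127)&(Z<135)&(abs(c[...,0]-530)<130)&(abs(c[...,1]+93)<100); print("lid",m.sum(),np.median(Z[m]),cv2.minAreaRect(c[m][:,:2].astype(np.float32)))
m=(Z>145)&(Z<160)&(abs(c[...,0]-530)<40)&(abs(c[...,1]+93)<40); print("knob",m.sum(),np.median(Z[m]),cv2.minAreaRect(c[m][:,:2].astype(np.float32)))
E
```

```text
[ 458.81169864 -100.76707073  227.27048721] [-1.79958129e+02  1.13558183e-02  1.54680633e+01] 8.05
ring px 248
circle (436.04962158203125, 300.19921875) 32.55805587768555 z 34.158375393086544 median [434.65926759 299.73319232  34.15837539]
lid 30180 131.3668379427762 ((531.5313110351562, -93.02277374267578), (201.64288330078125, 136.91012573242188), 15.448354721069336)
knob 417 154.82432215840598 ((532.4680786132812, -93.00596618652344), (21.242778778076172, 14.097147941589355), 15.779338836669922)
```

View pics/w2.png

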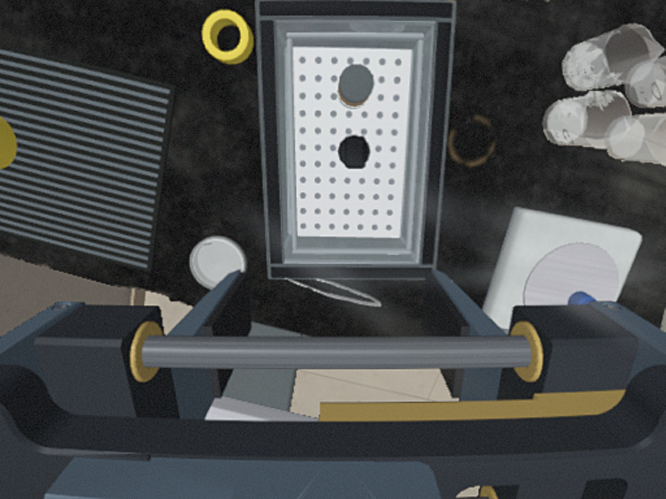

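The knob is clean at (354,152) px and measures 21x14 mm at z 155, as it must be. Amber's cap is at (356,84).

>>> {"api": "move_arm", "payload": {"plan": [[[3.7, 0.4, -1], 0, 0.5], [[3.6, 0.4, -2], 0, 0.5], [[0, 0, -3], 0, 0.5], [[0, 0, -2], 0, 0.5], [[0, 0, 0], 0, 0.5]]}}

```text
time_s: 8.65
ee_pos: [529.9, -91.0, 144.6]
ee_rot: [-179.8, 0.4, 15.7]
force: [-0.2, 0.4, -1.0]
gripper_width: 53.8
gripper_force: 0.0
```

>>> {"api": "move_arm", "payload": {"plan": [[[0, 0, -0.5], 0, 0.6], [[0, 0, 0], 0, 0.6], [[0, 0, 0], 0, 0.6]]}}

```text
time_s: 8.95
ee_pos: [532.5, -92.8, 143.7]
ee_rot: [179.9, -0.1, 15.6]
force: [-0.5, -0.7, -0.5]
gripper_width: 36.4
gripper_force: 0.0
```

>>> {"api": "move_arm", "payload": {"plan": [[[0, 0, -0.8], 0, 0.7], [[0, 0, 0], 0, 0.7], [[0, 0, 0], 0, 0.95], [[0, 0, 0], 0, 0.95], [[0, 0, 0], 0, 0.95]]}}

```text
time_s: 9.45
ee_pos: [532.0, -92.9, 134.6]
ee_rot: [180.0, -0.0, 15.5]
force: [-0.7, 0.1, -0.0]
gripper_width: 13.7
gripper_force: 30.0
```

>>> {"api": "move_arm", "payload": {"plan": [[[0, 0, 0], 0, 0.95], [[0, 0, 0], 0, 0.95]]}}

```text
time_s: 9.65
ee_pos: [532.0, -92.9, 134.6]
ee_rot: [180.0, -0.0, 15.5]
force: [0.9, -0.5, 0.1]
gripper_width: 13.9
gripper_force: 30.0
```

>>> {"api": "move_arm", "payload": {"plan": [[[0, 0, 1], 0, 0.95], [[0, 0, 2], 0, 0.95], [[0, 0, 3], 0, 0.95], [[-0.5, 2, 0], -1, 0.95], [[-1, 3.5, 0], -2, 0.95]]}}

```text
time_s: 10.15
ee_pos: [518.1, -38.6, 196.0]
ee_rot: [179.9, -0.2, 12.3]
force: [0.2, 1.3, -2.8]
gripper_width: 14.0
gripper_force: 30.0
```

>>> {"api": "move_arm", "payload": {"plan": [[[-1.5, 4, 0], -3, 0.95], [[-1.5, 4, 0], -3, 0.95], [[-1.5, 4, 0], -3, 0.95], [[-1.5, 4, 0], -3, 0.95], [[-1.5, 4, 0], 0, 0.95]]}}

```text
time_s: 10.65
ee_pos: [441.1, 163.6, 195.1]
ee_rot: [-180.0, -0.0, 0.5]
force: [1.0, 0.6, -1.9]
gripper_width: 13.8
gripper_force: 30.0
```

>>> {"api": "move_arm", "payload": {"plan": [[[-0.7, 1.3, -1], 0, 0.95], [[0, 0, -3], 0, 0.95], [[0, 0, -4], 0, 0.95], [[0, 0, -3], 0, 0.95], [[0, 0, 0], 0, 0.95]]}}

```text
time_s: 11.15
ee_pos: [431.7, 174.1, 81.5]
ee_rot: [179.8, 0.5, 0.6]
force: [-1.2, -0.5, -1.8]
gripper_width: 13.4
gripper_force: 30.0
```

>>> {"api": "move_arm", "payload": {"plan": [[[0, 0, -3], 0, 0.95], [[0, 0, -2], 0, 0.95], [[0, 0, -0.8], 0, 0.95], [[0, 0, 0], 0, 0.95], [[0, 0, 0], 0, 0.95]]}}

```text
time_s: 11.65
ee_pos: [436.2, 175.6, 27.9]
ee_rot: [-180.0, -0.1, 0.5]
force: [0.5, -0.1, -2.2]
gripper_width: 13.9
gripper_force: 30.0
```

>>> {"api": "move_arm", "payload": {"plan": [[[0, 0, -0.3], 0, 0.95], [[0, 0, -0.2], 0, 0.95], [[0, 0, 0], 0, 0.95]]}}

```text
time_s: 11.95
ee_pos: [435.0, 175.2, 21.7]
ee_rot: [-180.0, -0.0, 0.5]
force: [-0.3, 0.6, -2.2]
gripper_width: 14.1
gripper_force: 30.0
```

>>> {"api": "move_arm", "payload": {"plan": [[[0, 0, -0.1], 0, 0.95], [[0, 0, 0], 0, 0.6], [[0, 0, 0], 0, 0.5], [[0, 0, 0], 0, 0.4], [[0, 0, 0], 0, 0.4]]}}

```text
time_s: 12.45
ee_pos: [434.9, 175.2, 20.4]
ee_rot: [180.0, 0.0, 0.5]
force: [0.5, -0.1, 0.1]
gripper_width: 43.0
gripper_force: 0.0
```

>>> {"api": "move_arm", "payload": {"plan": [[[0, 0, 2], 0, 0.3], [[0, 0, 5], 0, 0.3], [[0, 0, 5], 0, 0.3], [[0, -1, 4.5], 0, 0.3], [[0, -4, 2.5], 0, 0.3]]}}

```text
time_s: 12.95
ee_pos: [436.9, 127.0, 214.3]
ee_rot: [-179.8, -0.4, 0.8]
force: [1.0, -0.7, 0.3]
gripper_width: 63.8
gripper_force: 0.0
```

>>> {"api": "move_arm", "payload": {"plan": [[[-0.6, -4.8, 0.5], 2, 0.3], [[-0.6, -4.8, 0.5], 2, 0.3], [[-0.6, -4.8, 0], 2, 0.3], [[-0.6, -4.8, 0], 2, 0.3], [[-0.6, -4.8, 0], 2, 0.3]]}}

```text
time_s: 13.45
ee_pos: [404.2, -116.6, 220.6]
ee_rot: [180.0, -0.0, 10.6]
force: [0.6, -0.1, -0.6]
gripper_width: 63.9
gripper_force: 0.0
```

>>> {"api": "move_arm", "payload": {"plan": [[[-0.6, -4.8, 0], 2, 0.3], [[-0.6, -4.8, 0], 2, 0.3], [[-0.6, -4.8, 0], 1, 0.3], [[-0.6, -4.8, 0], 0, 0.3], [[-0.6, -4.8, 0], 0, 0.3]]}}

```text
time_s: 13.95
ee_pos: [374.1, -356.7, 220.3]
ee_rot: [-180.0, -0.0, 15.5]
force: [1.0, 0.5, 1.2]
gripper_width: 64.0
gripper_force: 0.0
```

>>> {"api": "move_arm", "payload": {"plan": [[[0, 0, 0], 0, 0.3], [[0, 0, 0], 0, 0.3], [[0, 0, 0], 0, 0.3]]}}

```text
time_s: 14.25
ee_pos: [374.8, -353.7, 220.2]
ee_rot: [-179.9, 0.0, 15.6]
force: [-0.4, 0.1, 0.7]
gripper_width: 64.0
gripper_force: 0.0
```

```bash
python3 - <<'E'
from ring import *
s=env.state(); print(s["ee_pos"],s["ee_rot"],s["time_s"])
p=env.grab_frame("top"); save(p,"pics/t3.png",s=1.5); ring(p,34); c=cloud(p);Z=c[...,2]
m=(Z>15)&(Z<23)&(abs(c[...,0]-435)<125)&(abs(c[...,1]-175)<90); print("lid",m.sum(),np.median(Z[m]),cv2.minAreaRect(c[m][:,:2].astype(np.float32)))
p=env.grab_frame("wrist"); save(p,"pics/w3.png",s=1.3)
c=cloud(p); X,Y,Z=c[...,0],c[...,1],c[...,2]
hsv=cv2.cvtColor(p["frame"],cv2.COLOR_RGB2HSV)
b=(hsv[...,0]>100)&(hsv[...,0]<125)&(hsv[...,1]>130)&(Z>60)&(Z<130)&(abs(X-450)<60)&(abs(Y+370)<60)
zt=np.percentile(Z[b],98); t=b&(abs(Z-zt)<3); print("blue",b.sum(),zt,cv2.minEnclosingCircle(c[t][:,:2].astype(np.float32)),np.median(c[t],0))
m=(Z>42.5)&(Z<48)&(abs(X-450)<90)&(abs(Y+365)<90); r=c[m][:,:2].astype(np.float32);print("pan",m.sum(),np.median(Z[m]),cv2.minEnclosingCircle(r),cv2.minAreaRect(r))
E
```

```text
[ 374.81475503 -353.67278115  220.15352891] [-1.79927372e+02  1.64487117e-02  1.55755679e+01] 14.25
ring px 242
circle (435.8651428222656, 300.49554443359375) 32.590797424316406 z 34.00402300565145 median [436.21528736 299.98650838  34.00402301]
lid 3613 18.51282544252058 ((433.5177001953125, 175.91189575195312), (203.0369110107422, 136.488037109375), 0.9758749008178711)
blue 445 114.35582908019177 ((445.766845703125, -385.0882568359375), 8.535280227661133) [ 445.69724807 -384.73041384  113.15326828]
pan 5801 45.278083422073564 ((455.1583251953125, -372.1282653808594), 55.11273193359375) ((454.9112854003906, -372.59912109375), (107.84949493408203, 108.0618667602539), 15.142415046691895)
```

View pics/w3.png

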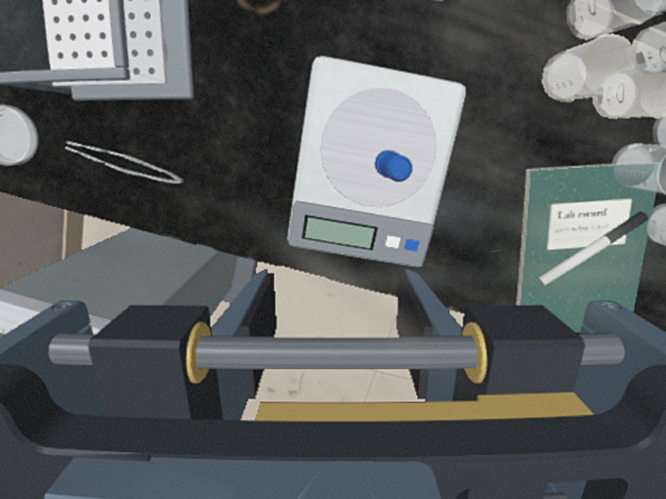

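View pics/t3.png

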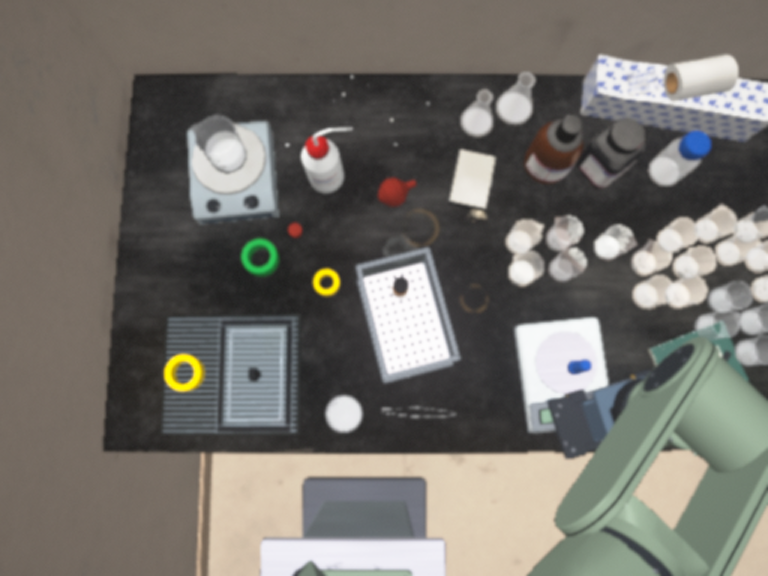

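The wrist view shows the blue cap at (392,165), 16 mm off the pan centre. The top view shows the lid flat on the mat at (254,375), the ring beside it at (184,372), and amber standing in the open box at (401,286).

>>> {"api": "move_arm", "payload": {"plan": [[[3.6, -1.6, -1], 0, 0.3], [[3.5, -1.5, -2], 0, 0.3], [[0, 0, -2.5], 0, 0.3], [[0, 0, 0], 0, 0.3], [[0, 0, 0], 0, 0.3]]}}

```text
time_s: 14.85
ee_pos: [445.9, -384.7, 165.7]
ee_rot: [-180.0, 0.0, 15.6]
force: [-1.0, -0.7, 0.8]
gripper_width: 63.8
gripper_force: 0.0
```

>>> {"api": "move_arm", "payload": {"plan": [[[0, 0, -4], 0, 0.3], [[0, 0, -4], 0, 0.3], [[0, 0, -1], 0, 0.3], [[0, 0, 0], 0, 0.3], [[0, 0, 0], 0, 0.3]]}}

```text
time_s: 15.35
ee_pos: [447.1, -386.8, 77.9]
ee_rot: [179.8, -0.1, 15.5]
force: [-0.5, -1.1, 0.6]
gripper_width: 64.1
gripper_force: 0.0
```

>>> {"api": "move_arm", "payload": {"plan": [[[0, 0, 0], 0, 0.5], [[0, 0, 0], 0, 0.6], [[0, 0, 0], 0, 0.8], [[0, 0, 0], 0, 0.8], [[0, 0, 0], 0, 0.8]], "squeeze": 12}}

```text
time_s: 15.85
ee_pos: [445.9, -385.9, 75.6]
ee_rot: [180.0, -0.0, 15.5]
force: [-1.1, -0.3, -0.4]
gripper_width: 26.9
gripper_force: 0.0
```

>>> {"api": "move_arm", "payload": {"plan": [[[0, 0, 0], 0, 0.8], [[0, 0, 0], 0, 0.8], [[0, 0, 0.5], 0, 0.8], [[0, 0, 2], 0, 0.8], [[0, 0, 3], 0, 0.8]]}}

```text
time_s: 16.35
ee_pos: [444.9, -384.9, 129.5]
ee_rot: [-179.8, 0.1, 15.5]
force: [0.1, 0.9, -0.8]
gripper_width: 22.3
gripper_force: 11.9
```

>>> {"api": "move_arm", "payload": {"plan": [[[0, 0, 4], 0, 0.8], [[0, 0, 3.5], 0, 0.8], [[0.5, 3, 1], 0, 0.8], [[0.5, 4.2, 0], 0, 0.8], [[0.5, 4.2, 0], 0, 0.8]]}}

```text
time_s: 16.85
ee_pos: [461.0, -271.0, 216.2]
ee_rot: [179.9, -0.1, 15.5]
force: [0.2, 0.0, -1.5]
gripper_width: 22.2
gripper_force: 11.9
```

>>> {"api": "move_arm", "payload": {"plan": [[[0.5, 4.2, 0], 0, 0.8], [[0.5, 4.2, 0], 0, 0.8], [[0.5, 4.2, 0], 0, 0.8], [[0.3, 3.5, 0], 0, 0.8], [[0, 0, 0], 0, 0.8]]}}

```text
time_s: 17.35
ee_pos: [478.8, -107.2, 215.8]
ee_rot: [-179.9, -0.0, 15.8]
force: [0.5, -0.6, -0.6]
gripper_width: 22.2
gripper_force: 11.9
```

>>> {"api": "move_arm", "payload": {"plan": [[[0, 0, 0], 0, 0.8], [[0, 0, 0], 0, 0.8]]}}

```text
time_s: 17.55
ee_pos: [479.0, -111.6, 215.6]
ee_rot: [180.0, -0.0, 15.5]
force: [-0.1, -0.2, -0.5]
gripper_width: 22.0
gripper_force: 11.9
```

```bash
python3 - <<'E'
from ring import *
s=env.state(); print(s["ee_pos"],s["ee_rot"],s["time_s"])
p=env.grab_frame("wrist"); save(p,"pics/w4.png",s=1.3)
c=cloud(p); X,Y,Z=c[...,0],c[...,1],c[...,2]
m=(Z>120)&(Z<130)&(abs(X-530)<130)&(abs(Y+93)<100); r=c[m][:,:2].astype(np.float32);print("rim",m.sum(),np.median(Z[m]),cv2.minAreaRect(r))
m=(Z>100)&(Z<112)&(abs(X-585)<45)&(abs(Y+80)<35);r=c[m][:,:2].astype(np.float32);print("amber",m.sum(),np.median(c[m],0),cv2.minEnclosingCircle(r))
E
```

```text
[ 478.95640183 -111.56230191  215.60094268] [ 1.79961603e+02 -1.02383674e-04  1.55118562e+01] 17.55
rim 5392 125.1121161841167 ((532.1657104492188, -91.3381576538086), (192.3264923095703, 126.81195068359375), 14.349778175354004)
amber 934 [585.20032067 -81.93367978 107.21764578] ((606.0333251953125, -83.59652709960938), 38.77098846435547)
```

View pics/w4.png

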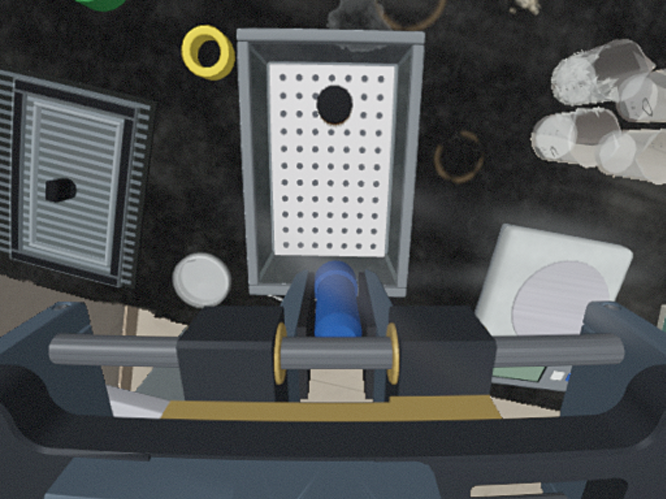

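The blue tube hangs upright in the fingers at (337,300). The box is open below, with amber's cap at (334,104).

>>> {"api": "move_arm", "payload": {"plan": [[[0, 0.4, -1], 0, 0.8], [[0, 0, -4], 0, 0.8], [[0, 0, -4], 0, 0.8], [[0, 0, -3], 0, 0.8], [[0, 0, -1.3], 0, 0.8]]}}

```text
time_s: 18.1
ee_pos: [476.3, -106.8, 78.8]
ee_rot: [-179.8, 0.3, 15.5]
force: [-0.1, 0.0, -0.6]
gripper_width: 22.4
gripper_force: 11.9
```

>>> {"api": "move_arm", "payload": {"plan": [[[0, 0, 0], 0, 0.8], [[0, 0, -0.3], 0, 0.8], [[0, 0, 0], 0, 0.8], [[0, 0, -0.2], 0, 0.8], [[0, 0, 0], 0, 0.8]]}}

```text
time_s: 18.6
ee_pos: [479.2, -106.9, 77.9]
ee_rot: [180.0, -0.1, 15.5]
force: [0.2, 0.4, -0.3]
gripper_width: 22.5
gripper_force: 11.9
```

>>> {"api": "move_arm", "payload": {"plan": [[[0, 0, -0.2], 0, 0.8], [[0, 0, 0], 0, 0.8], [[0, 0, 0], 0, 0.8]]}}

```text
time_s: 18.9
ee_pos: [479.0, -106.8, 75.6]
ee_rot: [180.0, -0.0, 15.5]
force: [0.2, -0.8, -0.7]
gripper_width: 22.2
gripper_force: 11.9
```

>>> {"api": "move_arm", "payload": {"plan": [[[0, 0, -0.1], 0, 0.8], [[0, 0, 0], 0, 0.8]]}}

```text
time_s: 19.1
ee_pos: [479.3, -106.7, 75.3]
ee_rot: [180.0, -0.1, 15.5]
force: [-0.8, 1.3, 6.3]
gripper_width: 22.3
gripper_force: 12.0
```

>>> {"api": "move_arm", "payload": {"plan": [[[0, 0, 0], 0, 0.7], [[0, 0, 0], 0, 0.6], [[0, 0, 0], 0, 0.45], [[0, 0, 0], 0, 0.45], [[0, 0, 0], 0, 0.45]]}}

```text
time_s: 19.6
ee_pos: [478.9, -106.8, 74.3]
ee_rot: [-180.0, 0.0, 15.5]
force: [0.2, -0.3, 1.1]
gripper_width: 49.8
gripper_force: 0.0
```

>>> {"api": "move_arm", "payload": {"plan": [[[0, 0, 1], 0, 0.45], [[0, 0, 3], 0, 0.45], [[0, 0, 5], 0, 0.45], [[0, 0, 5], 0, 0.45], [[0, 0, 0.5], 0, 0.35]]}}

```text
time_s: 20.1
ee_pos: [482.6, -107.7, 226.7]
ee_rot: [179.6, -0.7, 15.5]
force: [1.0, -0.4, 0.5]
gripper_width: 55.8
gripper_force: 0.0
```

>>> {"api": "move_arm", "payload": {"plan": [[[0, 0, 0], 0, 0.35], [[0, 0, 0], 0, 0.35]]}}

```text
time_s: 20.3
ee_pos: [478.0, -106.6, 218.6]
ee_rot: [-179.9, 0.1, 15.5]
force: [0.4, 0.2, -0.5]
gripper_width: 58.9
gripper_force: 0.0
```

```bash
python3 - <<'E'
from ring import *
s=env.state(); print(s["ee_pos"],s["ee_rot"],s["time_s"])
p=env.grab_frame("wrist"); save(p,"pics/w5.png",s=1.3)
c=cloud(p); X,Y,Z=c[...,0],c[...,1],c[...,2]
m=(abs(Z-107)<3)&(abs(X-585)<24)&(abs(Y+80)<24);r=c[m][:,:2].astype(np.float32);print("amber",m.sum(),np.median(c[m],0),cv2.minEnclosingCircle(r))
m=(Z>42)&(Z<49)&(abs(X-530)<130)&(abs(Y+93)<100); r=c[m][:,:2].astype(np.float32);print("shelf",m.sum(),np.median(Z[m]),cv2.minAreaRect(r))
E
```

```text
[ 478.02224286 -106.59673042  218.59878   ] [-1.79948998e+02  9.99969145e-02  1.55423888e+01] 20.3
amber 672 [581.30560865 -82.05714908 107.25985785] ((581.2659301757812, -81.93807983398438), 13.944062232971191)
shelf 11984 45.35917157247624 ((532.0997314453125, -91.29393005371094), (177.30056762695312, 111.427490234375), 14.48796558380127)
```

View pics/w5.png

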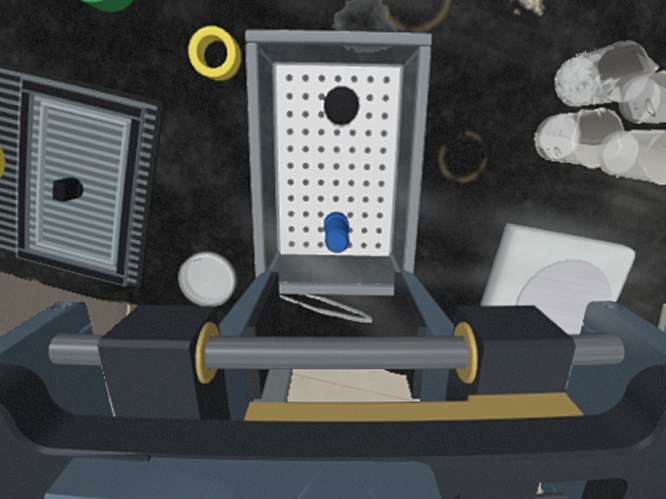

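Blue stands upright in the box at (336,232). Amber's cap is at (341,105), radius 13.9 mm and z 107, matching the vial.

>>> {"api": "move_arm", "payload": {"plan": [[[3.5, 0.8, 0], 0, 0.35], [[3.5, 0.8, 0], 0, 0.35], [[3.3, 0.8, -1], 0, 0.35], [[0, 0, -4], 0, 0.35], [[0, 0, 0], 0, 0.35]]}}

```text
time_s: 20.85
ee_pos: [577.8, -81.8, 162.4]
ee_rot: [-179.6, 0.8, 15.6]
force: [-0.9, 0.0, -0.2]
gripper_width: 59.1
gripper_force: 0.0
```

>>> {"api": "move_arm", "payload": {"plan": [[[0, 0, 0], 0, 0.35], [[0, 0, 0], 0, 0.35]]}}

```text
time_s: 21.05
ee_pos: [582.1, -83.1, 170.6]
ee_rot: [180.0, -0.1, 15.5]
force: [0.7, 0.5, 0.5]
gripper_width: 59.2
gripper_force: 0.0
```

>>> {"api": "move_arm", "payload": {"plan": [[[0, 0.1, -4], 0, 0.35], [[0, 0, -4], 0, 0.35], [[0, 0, -1.9], 0, 0.35], [[0, 0, 0], 0, 0.35], [[0, 0, 0], 0, 0.35]]}}

```text
time_s: 21.55
ee_pos: [583.0, -82.2, 72.4]
ee_rot: [179.9, -0.2, 15.5]
force: [-0.4, -0.1, 0.3]
gripper_width: 59.1
gripper_force: 0.0
```

>>> {"api": "move_arm", "payload": {"plan": [[[0, 0, 0], 0, 0.5], [[0, 0, 0], 0, 0.6], [[0, 0, 0], 0, 0.75], [[0, 0, 0], 0, 0.8], [[0, 0, 0], 0, 0.8]]}}

```text
time_s: 22.05
ee_pos: [582.2, -81.8, 71.0]
ee_rot: [180.0, -0.0, 15.5]
force: [0.2, -0.1, 2.0]
gripper_width: 28.0
gripper_force: 12.0
```

>>> {"api": "move_arm", "payload": {"plan": [[[0, 0, 0], 0, 0.8], [[0, 0, 0], 0, 0.8]]}}

```text
time_s: 22.25
ee_pos: [582.2, -81.8, 71.0]
ee_rot: [180.0, -0.0, 15.5]
force: [-0.8, 0.7, 4.2]
gripper_width: 27.7
gripper_force: 12.0
```

>>> {"api": "move_arm", "payload": {"plan": [[[0, 0, 0.5], 0, 0.8], [[0, 0, 2], 0, 0.8], [[0, 0, 4], 0, 0.8], [[0, 0, 4], 0, 0.8], [[0, 0, 3.5], 0, 0.8]]}}

```text
time_s: 22.75
ee_pos: [581.9, -81.9, 212.2]
ee_rot: [180.0, -0.0, 15.5]
force: [1.5, 0.2, -0.6]
gripper_width: 27.9
gripper_force: 12.0
```

>>> {"api": "move_arm", "payload": {"plan": [[[-1.2, -2.5, 0], 0, 0.8], [[-1.8, -4.1, 0], 0, 0.8], [[-1.8, -4.1, 0], 0, 0.8], [[-1.8, -4.1, 0], 0, 0.8], [[-1.8, -4.1, 0], 0, 0.8]]}}

```text
time_s: 23.25
ee_pos: [496.8, -272.2, 210.3]
ee_rot: [-180.0, 0.0, 15.6]
force: [-0.6, 0.2, -0.7]
gripper_width: 27.2
gripper_force: 12.0
```

>>> {"api": "move_arm", "payload": {"plan": [[[-1.8, -4.1, 0], 0, 0.8], [[-1.5, -3.5, 0], 0, 0.8], [[-1.0, -2.5, 0], 0, 0.8], [[0, 0, 0], 0, 0.8], [[0, 0, 0], 0, 0.8]]}}

```text
time_s: 23.75
ee_pos: [454.5, -371.9, 210.0]
ee_rot: [-179.9, 0.0, 15.5]
force: [-0.1, 0.7, -1.1]
gripper_width: 27.8
gripper_force: 12.0
```

Now over the pan centre; lower from 210 to about 71.

>>> {"api": "move_arm", "payload": {"plan": [[[0, 0, -4], 0, 0.8], [[0, 0, -4.5], 0, 0.8], [[0, 0, -3], 0, 0.8], [[0, 0, -1.8], 0, 0.8], [[0, 0, 0], 0, 0.8]]}}

```text
time_s: 24.25
ee_pos: [453.8, -369.0, 74.6]
ee_rot: [-179.7, 0.2, 15.6]
force: [-0.1, 0.4, -1.2]
gripper_width: 27.7
gripper_force: 12.0
```

>>> {"api": "move_arm", "payload": {"plan": [[[0, 0, -0.3], 0, 0.8], [[0, 0, 0], 0, 0.8], [[0, 0, 0], 0, 0.8]]}}

```text
time_s: 24.55
ee_pos: [455.8, -372.1, 75.8]
ee_rot: [179.9, -0.1, 15.6]
force: [0.7, -0.0, -0.5]
gripper_width: 27.9
gripper_force: 12.0
```

>>> {"api": "move_arm", "payload": {"plan": [[[0, 0, -0.2], 0, 0.8], [[0, 0, 0], 0, 0.8], [[0, 0, -0.1], 0, 0.8], [[0, 0, 0], 0, 0.8], [[0, 0, 0], 0, 0.8]]}}

```text
time_s: 25.05
ee_pos: [454.9, -371.9, 71.5]
ee_rot: [180.0, 0.0, 15.5]
force: [-0.4, -0.8, -0.9]
gripper_width: 27.7
gripper_force: 12.0
```

>>> {"api": "move_arm", "payload": {"plan": [[[0, 0, -0.1], 0, 0.8], [[0, 0, 0], 0, 0.8]]}}

```text
time_s: 25.25
ee_pos: [455.1, -371.9, 71.0]
ee_rot: [180.0, -0.0, 15.5]
force: [-0.6, 0.2, 3.3]
gripper_width: 27.8
gripper_force: 12.0
```

>>> {"api": "move_arm", "payload": {"plan": [[[0, 0, 0], 0, 0.65], [[0, 0, 0], 0, 0.5], [[0, 0, 0], 0, 0.4], [[0, 0, 0], 0, 0.4], [[0, 0, 0], 0, 0.4]]}}

```text
time_s: 25.75
ee_pos: [454.9, -371.8, 70.3]
ee_rot: [-180.0, 0.0, 15.5]
force: [-0.2, -0.5, -0.3]
gripper_width: 54.9
gripper_force: 0.0
```

>>> {"api": "move_arm", "payload": {"plan": [[[0, 0, 1], 0, 0.4], [[0, 0, 3], 0, 0.4], [[0, 0, 5], 0, 0.4], [[0, 0, 4.5], 0, 0.4], [[-1, 2, 1], 0, 0.4]]}}

```text
time_s: 26.25
ee_pos: [448.1, -355.2, 222.1]
ee_rot: [179.3, -0.4, 15.5]
force: [-0.4, 1.1, 0.2]
gripper_width: 54.5
gripper_force: 0.0
```

>>> {"api": "move_arm", "payload": {"plan": [[[-0.8, 4.7, 0], -2, 0.4], [[-0.8, 4.7, 0], -2, 0.4], [[-0.8, 4.7, 0], -2, 0.4], [[-0.8, 4.7, 0], -2, 0.4], [[-0.8, 4.7, 0], -2, 0.4]]}}

```text
time_s: 26.75
ee_pos: [404.4, -115.2, 216.3]
ee_rot: [180.0, -0.1, 5.4]
force: [0.3, 0.1, 0.2]
gripper_width: 54.4
gripper_force: 0.0
```

>>> {"api": "move_arm", "payload": {"plan": [[[-0.8, 4.7, 0], -2, 0.4], [[-0.8, 4.7, 0], -2, 0.4], [[-0.8, 4.7, 0], -1, 0.4], [[-0.8, 4.7, 0], 0, 0.4], [[-0.8, 4.7, 0], 0, 0.4]]}}

```text
time_s: 27.25
ee_pos: [364.3, 120.0, 216.5]
ee_rot: [-180.0, -0.1, 0.5]
force: [0.7, 0.0, -0.0]
gripper_width: 54.6
gripper_force: 0.0
```

>>> {"api": "move_arm", "payload": {"plan": [[[0, 3, -1], 0, 0.4], [[0, 2, -1], 0, 0.4], [[0, 0, 0], 0, 0.4], [[0, 0, 0], 0, 0.4], [[0, 0, 0], 0, 0.4]]}}

```text
time_s: 27.75
ee_pos: [365.2, 167.5, 196.1]
ee_rot: [180.0, -0.1, 0.5]
force: [-1.0, -0.5, -0.2]
gripper_width: 54.6
gripper_force: 0.0
```

```bash
python3 - <<'E'
from ring import *
s=env.state(); print(s["ee_pos"],s["ee_rot"],s["time_s"])
p=env.grab_frame("top"); save(p,"pics/t6.png",(220,150,450,300),3)
c=cloud(p); X,Y,Z=c[...,0],c[...,1],c[...,2]
m=(Z>95)&(Z<115)&(abs(X-455)<50)&(abs(Y+372)<50); print("amber top",m.sum(),np.median(c[m],0))
p=env.grab_frame("wrist")
c=cloud(p); X,Y,Z=c[...,0],c[...,1],c[...,2]
m=(Z>15)&(Z<22)&(abs(X-435)<125)&(abs(Y-175)<80); print("lid",m.sum(),np.median(Z[m]),cv2.minAreaRect(c[m][:,:2].astype(np.float32)))
m=(Z>36)&(Z<47)&(abs(X-435)<40)&(abs(Y-175)<40); print("knob",m.sum(),np.median(Z[m]),cv2.minAreaRect(c[m][:,:2].astype(np.float32)))
ring(p,34)
E
```

```text
[365.21621559 167.47173586 196.14462274] [ 1.79994314e+02 -5.90609391e-02  4.93518701e-01] 27.75
amber top 111 [ 451.27487467 -370.14033535  106.7874393 ]
lid 17904 18.381464704474553 ((435.75341796875, 175.33905029296875), (200.45443725585938, 137.08908081054688), 0.43189749121665955)
knob 229 41.788395842881755 ((435.5913391113281, 174.7920684814453), (21.545007705688477, 12.824738502502441), 0.4009198844432831)
ring px 250
circle (437.2807922363281, 299.22637939453125) 32.25381088256836 z 33.46817766168661 median [439.58902793 298.79621715  33.46817766]
```

View pics/t6.png

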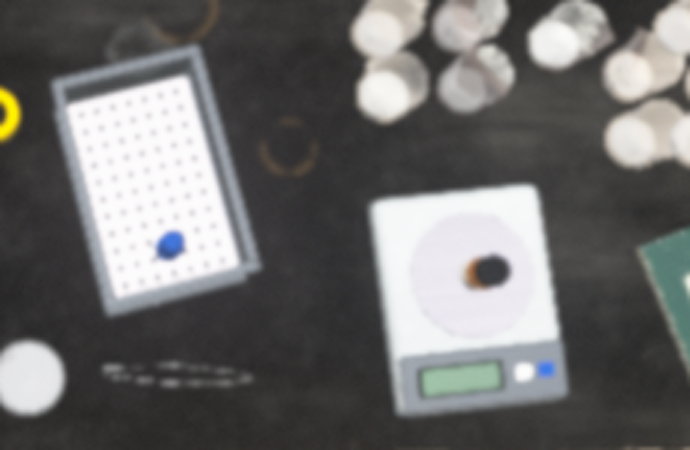

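The samples are exchanged: blue stands in the box at crop (172,245) and amber stands at the pan centre at crop (480,272). Next, take the lid by its knob.

>>> {"api": "move_arm", "payload": {"plan": [[[3.5, 0.4, -2], 0, 0.5], [[3.5, 0.3, -3], 0, 0.5], [[0, 0, -4], 0, 0.5], [[0, 0, -4], 0, 0.5], [[0, 0, 0], 0, 0.5]], "squeeze": 30}}

```text
time_s: 28.35
ee_pos: [431.5, 172.9, 61.7]
ee_rot: [179.8, 0.6, 0.4]
force: [-0.4, -1.0, -0.3]
gripper_width: 45.4
gripper_force: 0.0
```

>>> {"api": "move_arm", "payload": {"plan": [[[0, 0, -2], 0, 0.6], [[0, 0, -1], 0, 0.6], [[0, 0, 0], 0, 0.6], [[0, 0, 0], 0, 0.6]]}}

```text
time_s: 28.75
ee_pos: [435.8, 175.3, 36.7]
ee_rot: [-180.0, -0.1, 0.5]
force: [0.5, 0.3, 0.5]
gripper_width: 36.3
gripper_force: 0.0
```

>>> {"api": "move_arm", "payload": {"plan": [[[0, 0, -1], 0, 0.6], [[0, 0, -0.4], 0, 0.6], [[0, 0, 0], 0, 0.6], [[0, 0, 0], 0, 0.7], [[0, 0, 0], 0, 0.95]]}}

```text
time_s: 29.25
ee_pos: [435.1, 175.2, 21.6]
ee_rot: [180.0, -0.0, 0.5]
force: [0.4, 0.7, 0.4]
gripper_width: 23.4
gripper_force: 0.0
```

>>> {"api": "move_arm", "payload": {"plan": [[[0, 0, 0], 0, 0.95], [[0, 0, 0], 0, 0.95], [[0, 0, 0], 0, 0.95], [[0, 0, 0], 0, 0.95]]}}

```text
time_s: 29.65
ee_pos: [435.1, 175.2, 21.6]
ee_rot: [-180.0, -0.0, 0.5]
force: [1.1, 0.5, 0.3]
gripper_width: 13.8
gripper_force: 30.0
```

>>> {"api": "move_arm", "payload": {"plan": [[[0, 0, 1], 0, 0.95], [[0, 0, 4], 0, 0.95], [[0, 0, 4.5], 0, 0.95], [[0, 0, 4.5], 0, 0.95], [[0, 0, 3.5], 0, 0.95]]}}

```text
time_s: 30.15
ee_pos: [435.1, 175.2, 199.7]
ee_rot: [-180.0, -0.1, 0.5]
force: [0.9, 1.0, -2.1]
gripper_width: 13.9
gripper_force: 30.0
```

>>> {"api": "move_arm", "payload": {"plan": [[[1, -2.5, 0], 2, 0.95], [[1.4, -4, 0], 2.5, 0.95], [[1.5, -4, 0], 2.5, 0.95], [[1.5, -4, 0], 2.5, 0.95], [[1.5, -4, 0], 2.5, 0.95]]}}

```text
time_s: 30.65
ee_pos: [503.8, -11.4, 196.9]
ee_rot: [-180.0, 0.0, 12.7]
force: [1.6, 1.0, -2.5]
gripper_width: 13.4
gripper_force: 30.0
```

>>> {"api": "move_arm", "payload": {"plan": [[[1.4, -4, 0], 2.5, 0.95], [[1, -3, 0], 0, 0.95], [[0.4, -1.2, 0], 0, 0.95], [[0, 0, 0], 0, 0.95], [[0, 0, 0], 0, 0.95]]}}

```text
time_s: 31.15
ee_pos: [531.2, -90.8, 196.4]
ee_rot: [-179.9, 0.0, 15.0]
force: [-0.1, 0.3, -2.5]
gripper_width: 13.6
gripper_force: 30.0
```

>>> {"api": "move_arm", "payload": {"plan": [[[0.1, -0.1, -2], 0, 0.95], [[0, 0, -2.5], 0, 0.95], [[0, 0, -0.5], 0, 0.95], [[0, 0, 0], 0, 0.95], [[0, 0, 0], 0, 0.95]]}}

```text
time_s: 31.65
ee_pos: [533.5, -92.2, 147.6]
ee_rot: [180.0, -0.1, 15.1]
force: [0.7, 0.2, -1.5]
gripper_width: 13.7
gripper_force: 30.0
```

>>> {"api": "move_arm", "payload": {"plan": [[[0, 0, -0.5], 0, 0.95], [[0, 0, 0], 0, 0.95], [[0, 0, 0], 0, 0.95]]}}

```text
time_s: 31.95
ee_pos: [533.0, -92.9, 141.8]
ee_rot: [180.0, -0.0, 15.0]
force: [-0.6, 0.8, -2.1]
gripper_width: 13.8
gripper_force: 30.0
```

Position holds at (533, -93), with no side force as the lip enters.

>>> {"api": "move_arm", "payload": {"plan": [[[-0.05, 0.05, -0.4], 0, 0.95], [[0, 0, -0.2], 0, 0.95], [[0, 0, 0], 0, 0.95], [[0, 0, 0], 0, 0.95]]}}

```text
time_s: 32.35
ee_pos: [532.4, -92.3, 135.4]
ee_rot: [-180.0, 0.0, 15.0]
force: [-0.6, 0.2, -2.4]
gripper_width: 13.8
gripper_force: 30.0
```

>>> {"api": "move_arm", "payload": {"plan": [[[0, 0, -0.1], 0, 0.95], [[0, 0, 0], 0, 0.95]]}}

```text
time_s: 32.55
ee_pos: [532.6, -92.4, 134.6]
ee_rot: [180.0, -0.0, 15.0]
force: [-0.3, 0.3, -0.7]
gripper_width: 13.8
gripper_force: 30.0
```

>>> {"api": "move_arm", "payload": {"plan": [[[0, 0, 0], 0, 0.8], [[0, 0, 0], 0, 0.6], [[0, 0, 0], 0, 0.5], [[0, 0, 0], 0, 0.4], [[0, 0, 0], 0, 0.3]]}}

```text
time_s: 33.05
ee_pos: [532.5, -92.3, 134.5]
ee_rot: [180.0, -0.0, 15.0]
force: [-0.5, 0.0, -0.4]
gripper_width: 47.3
gripper_force: 0.0
```

>>> {"api": "move_arm", "payload": {"plan": [[[0, 0, 1.5], 0, 0.2], [[0, 0, 3], 0, 0], [[0, 0, 3], 0, 0], [[-0.5, 2.5, 0], 0, 0], [[-1, 4.5, 0], 0, 0]]}}

```text
time_s: 33.55
ee_pos: [518.7, -23.3, 210.6]
ee_rot: [179.9, -0.2, 14.8]
force: [0.4, 0.4, -0.4]
gripper_width: 87.0
gripper_force: 0.0
```

>>> {"api": "move_arm", "payload": {"plan": [[[-1.2, 4.6, 0], 0, 0], [[-1.2, 4.6, 0], 0, 0], [[-1.2, 4.6, 0], 0, 0], [[-1.2, 4.6, 0], 0, 0], [[-1.2, 4.6, 0], 0, 0]]}}

```text
time_s: 34.05
ee_pos: [456.7, 209.4, 209.7]
ee_rot: [180.0, -0.0, 15.0]
force: [1.0, 0.1, 0.1]
gripper_width: 91.3
gripper_force: 0.0
```

>>> {"api": "move_arm", "payload": {"plan": [[[-1.2, 4.6, 0], 0, 0], [[-0.8, 3.5, 0], 0, 0], [[-0.2, 1.0, 0], 0, 0], [[0, 0, 0], 0, 0], [[0, 0, 0], 0, 0]]}}

```text
time_s: 34.55
ee_pos: [435.6, 297.7, 209.3]
ee_rot: [179.9, 0.0, 15.0]
force: [0.6, -0.5, 0.4]
gripper_width: 91.1
gripper_force: 0.0
```

```bash
python3 - <<'E'
from ring import *
s=env.state(); print(s["ee_pos"],s["ee_rot"],s["time_s"])
p=env.grab_frame("top"); ring(p,34)
c=cloud(p); X,Y,Z=c[...,0],c[...,1],c[...,2]
m=(Z>126)&(Z<138)&(abs(X-532)<130)&(abs(Y+92)<110); print("lid",m.sum(),np.median(Z[m]),cv2.minAreaRect(c[m][:,:2].astype(np.float32)))
E
```

```text
[435.5667473  297.70927648 209.33835895] [1.79938515e+02 2.44429336e-02 1.50269863e+01] 34.55
ring px 158
circle (435.6366271972656, 299.2262878417969) 32.34797668457031 z 33.87045100725675 median [423.04076603 286.72971487  33.87045101]
lid 4467 131.14234178703657 ((530.771484375, -92.01081085205078), (200.091552734375, 136.21212768554688), 15.130898475646973)
```

>>> {"api": "move_arm", "payload": {"plan": [[[0, 0.15, -3], 0, 0], [[0, 0, -4.5], 0, 0], [[0, 0, -4.5], 0, 0], [[0, 0, -4], 0, 0], [[0, 0, -1], 0, 0]]}}

```text
time_s: 35.1
ee_pos: [433.2, 296.9, 35.9]
ee_rot: [179.8, 0.5, 14.9]
force: [-0.6, -0.5, 0.8]
gripper_width: 91.0
gripper_force: 0.0
```

>>> {"api": "move_arm", "payload": {"plan": [[[0, 0, -1], 0, 0], [[0, 0, 0], 0, 0], [[0, 0, 0], 0, 0], [[0, 0, 0], 0, 0]]}}

```text
time_s: 35.5
ee_pos: [436.6, 300.8, 31.1]
ee_rot: [-179.9, -0.2, 15.0]
force: [0.0, 0.1, 0.9]
gripper_width: 91.4
gripper_force: 0.0
```

>>> {"api": "move_arm", "payload": {"plan": [[[0, -0.1, -1.5], 0, 0], [[0, 0, -0.6], 0, 0], [[0, 0, 0], 0, 0], [[0, 0, 0], 0, 0], [[0, 0, 0], 0, 0]]}}

```text
time_s: 36.0
ee_pos: [435.8, 299.5, 9.1]
ee_rot: [-180.0, -0.1, 15.0]
force: [-0.1, 0.3, -0.5]
gripper_width: 91.4
gripper_force: 0.0
```

>>> {"api": "move_arm", "payload": {"plan": [[[0, 0, 0], 0, 0.5], [[0, 0, 0], 0, 0.5], [[0, 0, 0], 0, 0.5], [[0, 0, 0], 0, 0.5], [[0, 0, 0], 0, 0.5]]}}

```text
time_s: 36.5
ee_pos: [435.5, 299.3, 8.6]
ee_rot: [180.0, -0.0, 15.0]
force: [0.8, 0.1, 0.5]
gripper_width: 63.4
gripper_force: 30.0
```

>>> {"api": "move_arm", "payload": {"plan": [[[0, 0, 1], 0, 0.5], [[0, 0, 4.5], 0, 0.5], [[0, 0, 5], 0, 0.5], [[0, 0, 5], 0, 0.5], [[0.2, -1, 4.5], 0, 0.5]]}}

```text
time_s: 37.0
ee_pos: [436.9, 289.6, 211.0]
ee_rot: [-180.0, -0.0, 15.1]
force: [1.0, 0.1, -4.2]
gripper_width: 63.5
gripper_force: 30.0
```

>>> {"api": "move_arm", "payload": {"plan": [[[1, -3.5, 0], 0, 0.5], [[1.1, -4.5, 0], 0, 0.5], [[1.1, -4.5, 0], 0, 0.5], [[1.1, -4.5, 0], 0, 0.5], [[1.1, -4.5, 0], 0, 0.5]]}}

```text
time_s: 37.5
ee_pos: [490.7, 72.3, 208.4]
ee_rot: [-180.0, 0.1, 15.1]
force: [0.9, 0.4, -3.8]
gripper_width: 63.6
gripper_force: 30.0
```

>>> {"api": "move_arm", "payload": {"plan": [[[1.1, -4.5, 0], 0, 0.5], [[1.1, -4.5, 0], 0, 0.5], [[1.0, -4, 0], 0, 0.5], [[0.7, -2.7, 0], 0, 0.5], [[0.2, -0.8, 0], 0, 0.5]]}}

```text
time_s: 38.0
ee_pos: [532.3, -93.7, 208.1]
ee_rot: [180.0, 0.1, 14.9]
force: [0.1, -0.1, -3.6]
gripper_width: 63.9
gripper_force: 30.0
```

>>> {"api": "move_arm", "payload": {"plan": [[[0, 0, 0], 0, 0.5], [[0, 0, 0], 0, 0.5], [[0, 0, 0], 0, 0.5]]}}

```text
time_s: 38.3
ee_pos: [531.9, -89.5, 208.4]
ee_rot: [-180.0, 0.0, 15.1]
force: [0.5, 0.6, -3.6]
gripper_width: 63.6
gripper_force: 30.0
```

>>> {"api": "move_arm", "payload": {"plan": [[[0.05, -0.25, -2], 0, 0.5], [[0, 0, -3], 0, 0.5], [[0, 0, -1], 0, 0.5], [[0, 0, 0], 0, 0.5], [[0, 0, 0], 0, 0.5]]}}

```text
time_s: 38.8
ee_pos: [533.6, -92.9, 149.4]
ee_rot: [180.0, -0.1, 15.1]
force: [0.9, -0.6, -2.7]
gripper_width: 63.4
gripper_force: 30.0
```

>>> {"api": "move_arm", "payload": {"plan": [[[0, 0, -0.5], 0, 0.5], [[0, 0, -0.3], 0, 0.5], [[0, 0, 0], 0, 0.5], [[0, 0, 0], 0, 0.5]]}}

```text
time_s: 39.2
ee_pos: [533.0, -93.3, 140.7]
ee_rot: [180.0, -0.0, 15.0]
force: [-0.2, -0.1, -4.5]
gripper_width: 63.4
gripper_force: 30.0
```

>>> {"api": "move_arm", "payload": {"plan": [[[-0.05, 0.1, -0.3], 0, 0.5], [[0, 0, -0.1], 0, 0.5], [[0, 0, 0], 0, 0.5], [[0, 0, 0], 0, 0.5]]}}

```text
time_s: 39.6
ee_pos: [532.5, -92.3, 136.5]
ee_rot: [180.0, -0.0, 15.0]
force: [0.3, 0.3, -4.2]
gripper_width: 63.3
gripper_force: 30.0
```

>>> {"api": "move_arm", "payload": {"plan": [[[0, 0, -0.1], 0, 0.5], [[0, 0, 0], 0, 0.5]]}}

```text
time_s: 39.8
ee_pos: [532.6, -92.4, 135.6]
ee_rot: [180.0, -0.0, 15.0]
force: [0.7, -0.2, -2.8]
gripper_width: 63.2
gripper_force: 30.0
```

>>> {"api": "move_arm", "payload": {"plan": [[[0, 0, 0], 0, 0.25], [[0, 0, 0], 0, 0.1], [[0, 0, 0], 0, 0], [[0, 0, 0], 0, 0], [[0, 0, 0], 0, 0]]}}

```text
time_s: 40.3
ee_pos: [532.6, -92.3, 135.7]
ee_rot: [180.0, -0.0, 15.0]
force: [-0.4, -0.1, 0.1]
gripper_width: 91.1
gripper_force: 0.0
```

>>> {"api": "move_arm", "payload": {"plan": [[[0, 0, 1], 0, 0], [[0, 0, 3], 0, 0], [[0, 0, 4], 0, 0], [[-2, 0, 2], 0, 0], [[-4, 0, 0], 0, 0]]}}

```text
time_s: 40.8
ee_pos: [475.9, -92.9, 239.4]
ee_rot: [179.7, -0.5, 15.1]
force: [-0.4, -1.1, -0.3]
gripper_width: 90.9
gripper_force: 0.0
```

>>> {"api": "move_arm", "payload": {"plan": [[[-2, 0, 0], 0, 0], [[0, 0, 0], 0, 0], [[0, 0, 0], 0, 0], [[0, 0, 0], 0, 0]]}}

```text
time_s: 41.2
ee_pos: [453.6, -92.5, 235.8]
ee_rot: [180.0, -0.1, 15.0]
force: [0.1, 0.3, 0.3]
gripper_width: 91.2
gripper_force: 0.0
```

```bash
python3 - <<'E'
from ring import *
s=env.state(); print(s["ee_pos"],s["time_s"])
p=env.grab_frame("wrist"); save(p,"pics/w7.png",s=1.3); ring(p,161)
c=cloud(p); X,Y,Z=c[...,0],c[...,1],c[...,2]
m=(Z>126)&(Z<136)&(abs(X-532)<130)&(abs(Y+92)<100); P=c[m]; print("lid",m.sum(),np.median(Z[m]),cv2.minAreaRect(P[:,:2].astype(np.float32)),"plane",np.linalg.lstsq(np.c_[P[:,:2],np.ones(len(P))],P[:,2],rcond=None)[0])
m=(Z>150)&(Z<158)&(abs(X-532)<20)&(abs(Y+92)<20); print("knob",m.sum(),np.median(c[m],0))
E
```

```text
[453.63141865 -92.46303879 235.80713482] 41.2
ring px 2087
circle (534.7992553710938, -91.77630615234375) 31.048133850097656 z 161.23865569651576 median [539.05112542 -89.51709031 161.2386557 ]
lid 25766 131.39697112499465 ((532.7452392578125, -92.55953216552734), (199.93943786621094, 136.96934509277344), 15.049553871154785) plane [-6.84570334e-05  1.75552625e-04  1.31450716e+02]
knob 436 [532.82585708 -92.89981548 154.86054663]
```

View pics/w7.png

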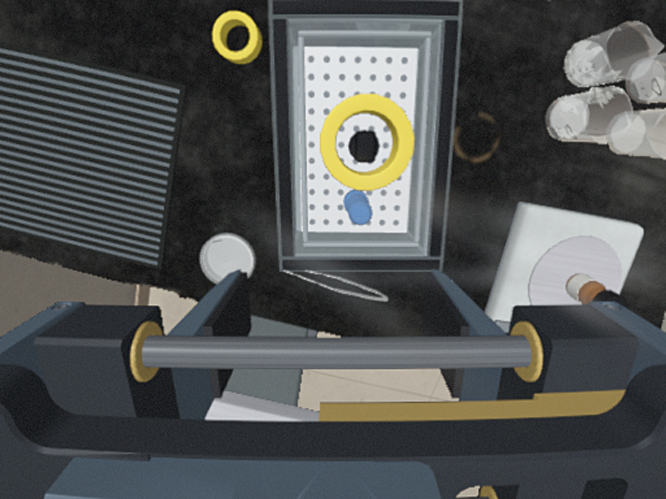

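The lid is home at z 131.4, flat, centred, at yaw 15°. The ring is round the knob at (365,142), 2–3 mm off centre. Blue is upright under the lid at (358,207), and amber is on the pan at (585,288). Nothing is touching.

```bash
python3 -c "
from workcell import env
print(env.job_done())"
```

```text
the job is handed in; nothing more can be done
None
```

I handed the job in at 41 s of the 125 s allowed. By my last camera check the blue tube stands in the box, the amber vial stands mid-pan, the lid is home with the ring weight 2–3 mm off centre round its knob, and I did not touch the bystanders; the hand-in call returned no verdict.

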